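# Build a pendant window stack in the spring-jaw nest

### The job

Build the pendant window stack in the spring-jaw nest, in this order: black spacer, then one glass tablet pushed out of the bottom of the magazine with its red-handled pusher, then the brass bezel frame on top, each let go flat and fully home between jaw and fence before the next goes in. Shove the sprung jaw open gently with each part (never further than about 9 mm) and never drop glass on the bench. Finish with the pusher drawn fully back so that the spare tablets have dropped down square in the magazine, and leave the copper trial plate and the other bench things where they are.

Things in the scene. Friction and masses are not known exactly. Their poses are not given: they have to be found in the camera images.
- nest_mark (a point): (All sizes in mm.) On the top of the nest's floor rail, 36 above the bench; rail 22 wide (y), so fingers pass down beside the parts. +x points to the blue fence, the orange sprung jaw is on the -x side, z up. The carriage that carries both is clamped with its seat centre anywhere up to 14 either side of this point along x, not reported: feel for it. Part centres end above the rail by: spacer 3, glass 10, bezel 17.
- jaw (a joint): Jaw opening in m, growing to -x, 0 (rest) to 0.012 (end stop, do not pass 0.0095). Spring: 3 N at 0, plus 1.2 N per mm. At rest it stands 46 from the fence, too narrow for the 50 long parts, which lie with that side along x. They fit from 0.004 (7.8 N) on; 0.006 (10.2 N) leaves 2 of play. After a part is let go the jaw slides it home against the fence.
- nest_base (a point): Centre of the nest's underside, on the bench (base plate 160 x 70 x 8). On the carriage: fence 20 wide (y), 8 thick, top 23 above the rail; jaw 20 wide, 12 thick, top 46 above the rail. So hold a part level above the fence but below the jaw's top, shove it to -x against the jaw until it clears the fence, lower it, let go.
- spacer_c (a point): Centre (half-way up) of the black spacer frame, 50 (x) x 30 (y) x 6, opening 34 x 14, 30 g. It lies on a wooden stand 20 wide (y) and 24 high (foot 50 wide, 4 high), so fingers can pass down beside its long sides.
- bezel_c (a point): Centre of the brass bezel frame (goes on top), 50 (x) x 42 (y) x 6, opening 34 x 26, 55 g. On a like wooden stand.
- trial_c (a point): Centre of the solid copper trial plate, 50 x 42 x 6, on a like stand. Not part of the stack: leave alone.
- mag_floor (a point): Centre of the magazine tower's floor, 30 above the bench. The clear tower (60 x 46, walls up to 38 above the floor) holds four green glass tablets, one on another, 50 side along this x. The pusher drives the bottom one to -x through a low gap on to an apron.
- apron (a point): Top of the apron, 58 along -x from the magazine floor's centre and level with it, where the centre of a tablet lies after a full push. Apron 22 wide (y), so fingers pass down beside the tablet's long sides; a 3 high lip closes its -x end 30 beyond. Axes as the magazine's.
- glass_c (a point): Centre of the bottom glass tablet, the one to use, 50 (x) x 36 (y) x 8, 40 g.
- spare1_c (a point): Centre of the second tablet from the bottom; same size. It drops to the floor when the pusher is drawn back.
- spare2_c (a point): Centre of the third tablet from the bottom.
- spare3_c (a point): Centre of the top tablet.
- glass: The bottom tablet itself, origin under its centre.
- pusher (a joint): Pusher travel, 0 (drawn back) to 0.060 m (full push toward the magazine's -x). It stays where it is left, friction 1.5 N.
- pusher_grip (a point): Point for gripping on the red upright pusher handle: 22 (x) x 12 (y), top 15 above this point, free for 30 below it. Axes as the magazine's: it moves to -x with the push. Its top is 82 above the bench.
- handpiece: the rotary-tool handpiece: black and steel cylinder lying on the bench, 150 long, 26 thick. Bystander: leave alone.
- polish_jar: lidded jar, 48 diameter, 55 tall; origin under its centre. Bystander: leave alone.
- felt_wheel: white felt polishing wheel lying flat, 44 diameter, 12 thick; origin under its centre. Bystander: leave alone.
- pumice: white pumice block 50 x 35 x 25; origin under its centre. Bystander: leave alone.
- driver: screwdriver lying on the bench, 140 long. Bystander: leave alone.
- spacer: the spacer itself, origin under its centre
- bezel: the bezel itself, origin under its centre
Things that resemble listed ones, but are neither listed nor needed, are in the scene too. Leave any blue or purple look-alike of the bezel alone.

How it is judged:
On the way, in this order (a step that is already met when the one before it is completed fails the run):
1. the spacer is seated in the nest and let go before the glass comes near (x of spacer_c in the frame of nest_mark between -0.0165 and 0.0165 m and y of spacer_c in the frame of nest_mark between -0.005 and 0.005 m and z of spacer_c in the frame of nest_mark between 0.001 and 0.005 m and angle between the x axis of spacer_c and the x axis of nest_mark, either way round below 0.09 rad and angle between spacer_c's own z axis and vertical below 0.06 rad and contact force between spacer and the fingers below 0.05 N and horizontal distance between glass_c and nest_mark above 0.08 m), for 0.1 s.
2. the glass tablet is seated on the seated spacer and let go before the bezel comes near (x of spacer_c in the frame of nest_mark between -0.0165 and 0.0165 m and y of spacer_c in the frame of nest_mark between -0.005 and 0.005 m and z of spacer_c in the frame of nest_mark between 0.001 and 0.005 m and angle between the x axis of each of spacer_c, glass_c and the x axis of nest_mark, either way round below 0.09 rad and angle between each of spacer_c, glass_c's own z axis and vertical below 0.06 rad and contact force between each of spacer, glass and the fingers below 0.05 N and x of glass_c in the frame of nest_mark between -0.0165 and 0.0165 m and y of glass_c in the frame of nest_mark between -0.005 and 0.005 m and z of glass_c in the frame of nest_mark between 0.008 and 0.012 m and x of glass_c in the frame of spacer_c between -0.0025 and 0.0025 m and horizontal distance between bezel_c and nest_mark above 0.08 m), for 0.1 s.
3. the bezel frame is seated on the glass and let go (x of spacer_c in the frame of nest_mark between -0.0165 and 0.0165 m and y of spacer_c in the frame of nest_mark between -0.005 and 0.005 m and z of spacer_c in the frame of nest_mark between 0.001 and 0.005 m and angle between the x axis of each of spacer_c, glass_c, bezel_c and the x axis of nest_mark, either way round below 0.09 rad and angle between each of spacer_c, glass_c, bezel_c's own z axis and vertical below 0.06 rad and contact force between each of spacer, glass, bezel and the fingers below 0.05 N and x of glass_c in the frame of nest_mark between -0.0165 and 0.0165 m and y of glass_c in the frame of nest_mark between -0.005 and 0.005 m and z of glass_c in the frame of nest_mark between 0.008 and 0.012 m and x of glass_c in the frame of spacer_c between -0.0025 and 0.0025 m and x of bezel_c in the frame of nest_mark between -0.0165 and 0.0165 m and y of bezel_c in the frame of nest_mark between -0.005 and 0.005 m and z of bezel_c in the frame of nest_mark between 0.015 and 0.019 m and x of bezel_c in the frame of glass_c between -0.0025 and 0.0025 m), for 0.1 s.
At the end, for the whole second after the job is handed in: Spacer, glass, bezel flat in order between jaw and fence, released, at rest: heights within 2 mm, ends flush within 2.5 mm, 5 mm across, 0.09 rad square, 0.06 rad level, within 16.5 mm of the nest mark along x. Pusher back within 5 mm; spares 2.5 mm in height, 4 mm sideways in the magazine (all of step 3 and value of joint pusher below 0.005 m and z of spare1_c in the frame of mag_floor between 0.0015 and 0.0065 m and horizontal distance between each of spare1_c, spare2_c, spare3_c and mag_floor below 0.004 m and z of spare2_c in the frame of mag_floor between 0.0095 and 0.0145 m and z of spare3_c in the frame of mag_floor between 0.0175 and 0.0225 m and linear speed of glass below 0.01 m/s); the robot touches nothing.
It fails at once if the jaw is forced open more than 9.5 mm, close to its end stop (value of joint jaw above 0.0095 m).
It fails at once if a glass tablet is dropped on the bench (height (world z) of any of glass_c, spare1_c, spare2_c, spare3_c below 0.022 m).
It fails at once if the copper trial plate is moved more than 15 mm (distance of trial_c from where it was at the start of the episode above 0.015 m).
It fails at once if another bench thing is moved more than 30 mm (distance of any of handpiece, polish_jar, felt_wheel, pumice, driver from where it was at the start of the episode above 0.03 m).
It also fails if it takes over 72 s, if anything falls off the work surface, if the arm or the gripper's body presses on something with over 40 N, if the wrist force passes 120 N, or if a joint passes its speed limit or range.

### The arm

A 6-joint arm with a two-finger parallel gripper is mounted at the origin on the work surface. World frame = base frame: x ahead of the robot, y to its left, z up, the work surface at z = 0. Lengths are in m, angles in rad, forces in N, time in s.
With the tool pointing down it reaches from about 0.35 to 0.85 m from the base axis. Payload 8.1 kg.
Tool frame: the origin (TCP) lies midway between the tips of the shut fingers; the grasp point (between the pads) lies 19 mm behind it; z points along the fingers, y is the direction in which the jaws open and shut (so a half turn about z gives the same grasp; the last joint's range is limited). The gripper opens to 85 mm and grips with 20 to 120 N. Pads are 22 mm wide; open, the fingers measure 114 mm over their backs; the gripper's body (76 mm by 85 mm) begins 54 mm behind the grasp point. The pads swing forward as they close: fully open they stand 13 mm farther back than shut.
Start: joints at [1.185, 0.13, 1.488, -0, 1.523, -0.085], TCP at [0.178, 0.573, 0.231] pointing down, gripper open.
Joint ranges: [-2.96, 2.96], [-0.89, 2.26], [0.02, 2.5], [-1.34, 4.48], [0, 2.73], [-2.66, 2.66]. Speed limits (rad/s): [2.39, 2.39, 2.79, 3.14, 3.14, 3.14].

### API

Orientations are given as a unit quaternion [x, y, z, w].
In Python, from workcell import monitor, camera, camera_model, env gives the robot as it stands. The module is installed in compiled form; this text tells all that it offers.
- The arm moves only by the tool arm_command, never from a script. Its argument "series" is a list of rows, each a list of 3 entries, a list of its own where there are three numbers: the shift along the world's x, y, z in mm, then the turn, a rotation vector about the world's x, y, z in degrees, then the finger opening in mm, from 0 to 85.4. A call has exactly 10 rows; each row is the pose to reach, as a shift and turn from the pose commanded when the call began; what a row does not reach only later rows make up. A row lasts 1/12 s, in which the tool goes at most 41.7 mm and 7.16 degrees, less where a joint would pass 70% of its speed; a pose out of reach is approached as far as the arm can. A call with a gripper value outside its range is refused whole. The fingers move at their own pace and stop on an object; "grip_force" is the grip in N (left out, the last holds). Time passes only in rows, so rows that repeat a pose let the fingers close, or fill a call up. It gives the time, the measured TCP pose, the force and the opening at its end, in the units of the state.
- monitor.state(): the state, without advancing time (a new reading comes with each control period).
- camera(name): name is "scene" or "side" or "wrist"; returns (picture, depth): 480x640x3 uint8, red, green, blue; 480x640 float32, m along the optical axis (not along the pixel's ray), 0 where there is no reading.
- camera_model(name): a dict with "fx", "fy", "cx", "cy" (pixels), "position" and "attitude" of the camera in the world. Camera axes: x right, y down, z forward; pixel columns grow to the right and rows downward; lengths in m; the calibration is good to about 2 mm. The wrist camera is an equidistant fisheye: a pixel r from the principal point sees the ray r / f radians off the axis. A picture is of the moment at which its call begins: read the wrist's pose just before it. camera_model takes no time and is no camera call; for the wrist camera it gives the pose at the moment of the call.
- env.hand_in(): hands the job in, once; it reports no verdict.
The state is a dict: "time": time; "joints": joint angles; "joint_vel": joint speeds; "joint_efforts": joint torques, N m; "ee_pos": TCP position; "tool_rot": TCP orientation; "contact_force": force on the tool from outside, world axes, zero at the start; "moment": the same for the moment, N m; "grip_width": finger opening in m.
Only numpy, scipy, OpenCV 4.12 (cv2) and the standard library are available. Lean on these libraries where they do the work, as an engineer would, in place of code of your own. Each camera call takes 0.05 s, during which the arm holds its last target. There are 200 camera calls.

## Working session

There is one attempt and no reset: what is moved stays moved. The work goes in short steps, Python scripts to look and compute and a tool call to move; the robot and the scene stay as the last step left them, time stands still between calls to the robot, and variables do not carry over. Pictures are saved under pics/ and viewed, about 8 in all and at most 12, crops included, and the job is handed in when it is done.

Besides the shell and the picture viewer there is one more tool, called after ">>>" as name([rows], argument=value, ...), one row to a line, values as JSON. arm_command: Moves the arm, as the interface text tells. Its arguments: {"type":"object","properties":{"series":{"type":"array"},"grip_force":{"type":"number"}},"required":["series"]}

```bash
mkdir -p pics; cat > h.py <<'E'
import numpy as np, cv2
from scipy.spatial.transform import Rotation as R
from workcell import monitor, camera, camera_model, env
def snap(n,f):
    m=camera_model(n); p,d=camera(n); np.savez(f'pics/{f}.npz',p=p,d=d,pos=m['position'],att=np.array(m['attitude']),k=[m['fx'],m['fy'],m['cx'],m['cy']])
    cv2.imwrite(f'pics/{f}.png',p[:,:,::-1]); return p,d,m
def load(f): return np.load(f'pics/{f}.npz')
def rot(a):
    a=np.array(a); return R.from_quat(a).as_matrix() if a.size==4 else a.reshape(3,3)
def cloud(f):
    z=load(f); fx,fy,cx,cy=z['k']; v,u=np.mgrid[:480,:640]; d=z['d'].astype(float)
    P=np.stack([(u-cx)/fx*d,(v-cy)/fy*d,d],-1)@rot(z['att']).T+z['pos']
    P[d==0]=np.nan; return P,z['p']
E
python3 - <<'E'
from h import *
for n in('scene','side'):
    p,d,m=snap(n,n+'0'); print(n,m)
print(monitor.state())
E
```

```text
scene {'fx': 493.3057489142425, 'fy': 493.3057489142425, 'cx': 320.03038133507255, 'cy': 236.96501461220276, 'position': array([ 1.35320334, -0.35140407,  0.87544868]), 'attitude': array([ 0.75289924,  0.51060096, -0.23871152, -0.33977375])}
side {'fx': 556.0528862106025, 'fy': 556.0528862106025, 'cx': 318.85731254879465, 'cy': 245.22232903445203, 'position': array([-0.03077539, -0.70378527,  0.96261659]), 'attitude': array([ 0.88625898, -0.2770727 ,  0.11796791, -0.35193651])}
{'time': 0.1, 'joints': array([ 1.18460761e+00,  1.31085757e-01,  1.48914338e+00,  1.83186252e-06,
        1.52299103e+00, -8.54105683e-02]), 'joint_vel': array([ 0.00055956, -0.00040285, -0.00276226,  0.00081272,  0.00067709,
       -0.0012893 ]), 'joint_efforts': array([-4.82066935e-04, -5.70956004e+01, -5.01938975e+01, -3.63950448e-04,
        8.29854253e-03,  1.20973809e-04]), 'ee_pos': array([0.17756152, 0.57262435, 0.23036408]), 'tool_rot': array([ 1.49822822e-01,  9.88712526e-01, -7.91024578e-04, -1.90999845e-04]), 'contact_force': array([-0.19793203, -0.84243936, -0.24230628]), 'moment': array([ 0.02661628, -0.0352656 ,  0.03525881]), 'grip_width': 0.08529063333315978}
```

View pics/scene0.png

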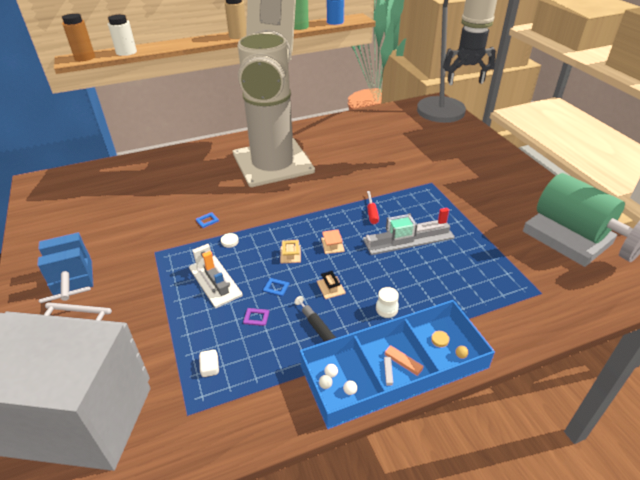

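View pics/side0.png

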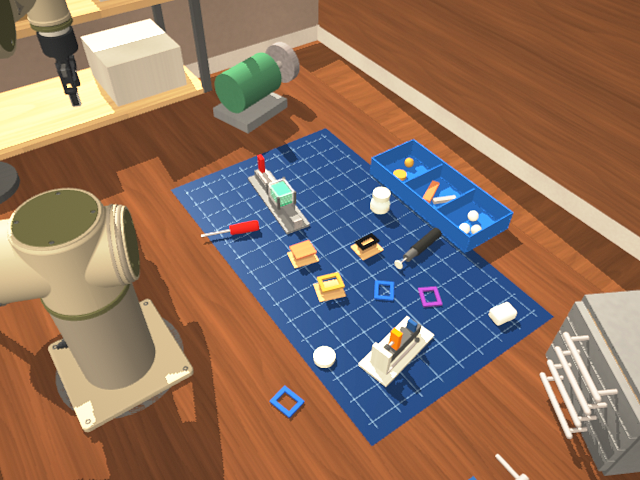

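The scene view shows the nest at (215,278), bezel (291,250), copper plate (333,240), spacer (331,285) and magazine (405,232) with its red handle at (444,215). The side view shows the same at (397,350), (329,285), (303,254), (368,245) and (282,195).

```bash
cat > m.py <<'E'
from h import *
rois={'scene0':dict(spacer=(312,265,350,300),bezel=(275,232,306,266),trial=(318,226,348,254),nest=(182,240,246,308),mag=(360,205,458,255)),
'side0':dict(spacer=(345,230,390,262),bezel=(308,268,352,304),trial=(283,238,322,270),nest=(352,312,440,388),mag=(240,150,318,236))}
bands=dict(spacer=[(.022,.034)],bezel=[(.022,.034)],trial=[(.022,.034)],nest=[(.004,.012),(.033,.04),(.055,.063),(.078,.086)],mag=[(.002,.012),(.026,.034),(.064,.072),(.078,.086)])
for f,r in rois.items():
    P,img=cloud(f)
    for n,(a,b,c,d) in r.items():
        q=P[b:d,a:c].reshape(-1,3)
        for lo,hi in bands[n]:
            s=q[(q[:,2]>lo)&(q[:,2]<hi)]
            if len(s)<6: continue
            c0,wh,an=cv2.minAreaRect((s[:,:2]*1000).astype(np.float32))
            print(f,n,lo,len(s),'c',np.round(c0,1),'wh',np.round(wh,1),'ang',round(an,1),'zmed',round(np.median(s[:,2])*1000,1))
E
python3 m.py; python3 - <<'E'
import cv2
a=cv2.imread('pics/scene0.png');b=cv2.imread('pics/side0.png')
t=cv2.resize(a[240:310,175:255],(400,300),interpolation=2); t2=cv2.resize(a[195:255,355:460],(400,300),interpolation=2)
t3=cv2.resize(b[310:390,350:445],(400,300),interpolation=2); t4=cv2.resize(b[145:240,240:325],(400,300),interpolation=2)
cv2.imwrite('pics/crop.png',cv2.vconcat([cv2.hconcat([t,t2]),cv2.hconcat([t3,t4])]))
E
```

```text
scene0 spacer 0.022 222 c [590.7 -37.3] wh [31.1 55.6] ang 89.1 zmed 29.4
scene0 bezel 0.022 218 c [448.5 -88.5] wh [40.9 54. ] ang 71.8 zmed 29.2
scene0 trial 0.022 228 c [451.   25.4] wh [42.5 55.7] ang 79.7 zmed 30.4
scene0 nest 0.004 984 c [ 434.8 -291.7] wh [160.2 250.3] ang 75.1 zmed 7.8
scene0 nest 0.033 187 c [ 469.5 -294.1] wh [122.6  27.5] ang 16.4 zmed 36.3
scene0 nest 0.055 90 c [ 461.  -299.9] wh [103.8  40.9] ang 5.9 zmed 58.7
scene0 nest 0.078 41 c [ 451.5 -296.4] wh [16.8 20. ] ang 10.3 zmed 81.7
scene0 mag 0.002 1862 c [472.6 248.4] wh [285.8 213.5] ang 67.7 zmed 3.9
scene0 mag 0.026 367 c [487.  232.7] wh [215.8 159. ] ang 59.7 zmed 30.2
scene0 mag 0.064 223 c [507.9 246. ] wh [161.8  54.5] ang 82.8 zmed 66.8
scene0 mag 0.078 32 c [516.5 313.8] wh [20.6 12.6] ang 82.5 zmed 81.8
side0 spacer 0.022 226 c [589.4 -36. ] wh [53.3 34.5] ang 1.8 zmed 29.4
side0 bezel 0.022 348 c [445.9 -88.6] wh [45.5 50.9] ang 73.7 zmed 29.2
side0 trial 0.022 309 c [449.8  26. ] wh [45.5 50.2] ang 80.5 zmed 30.6
side0 nest 0.004 1507 c [ 471.1 -289.9] wh [181.8 190.4] ang 54.3 zmed 7.9
side0 nest 0.033 266 c [ 465.4 -298.2] wh [127.6  38.1] ang 7.3 zmed 36.5
side0 nest 0.055 171 c [ 456.4 -298.9] wh [109.6  39. ] ang 8.5 zmed 59.2
side0 nest 0.078 73 c [ 449.5 -296.5] wh [14.8 21.6] ang 7.0 zmed 82.3
side0 mag 0.002 2816 c [528.9 264.4] wh [344.1 218.2] ang 56.0 zmed 3.8
side0 mag 0.026 324 c [494.  209.9] wh [213.7 144.4] ang 49.7 zmed 30.3
side0 mag 0.064 229 c [507.4 242.8] wh [159.  50.] ang 82.3 zmed 66.8
side0 mag 0.078 29 c [513.8 315.5] wh [23.9 11.7] ang 87.6 zmed 82.0
```

View pics/crop.png

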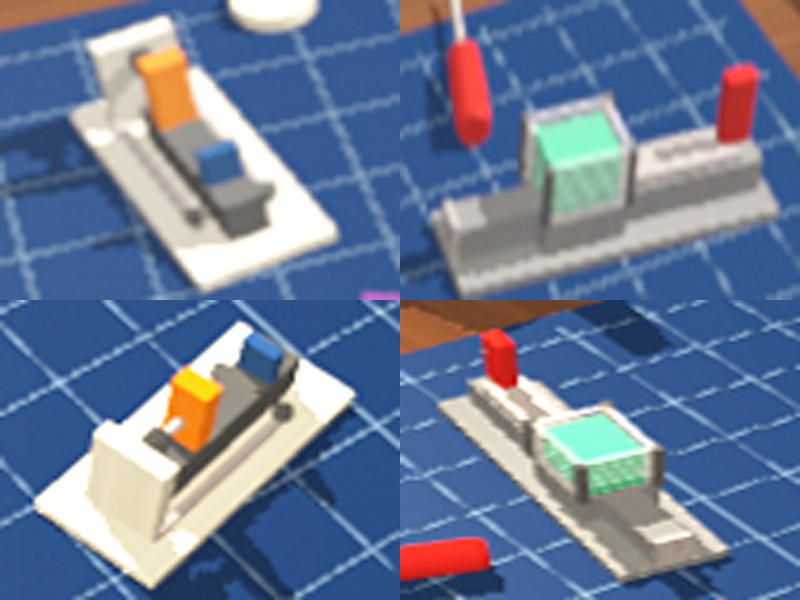

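The crops show the nest with the white end post and orange jaw on the robot side and the blue fence away from it. They also show the magazine with the apron toward -y and the red handle toward +y. I'll refine by colour next.

```bash
cat > m2.py <<'E'
from h import *
from m import rois
import io
for f in rois:
    P,img=cloud(f); hsv=cv2.cvtColor(img,cv2.COLOR_RGB2HSV); H,S,V=[hsv[...,i] for i in range(3)]
    Z=P[...,2]
    def rep(n,roi,mask):
        a,b,c,d=roi; k=np.zeros(Z.shape,bool); k[b:d,a:c]=1; s=P[k&mask&np.isfinite(Z)]
        if len(s)<5: print(f,n,len(s)); return
        c0,wh,an=cv2.minAreaRect((s[:,:2]*1000).astype(np.float32))
        print(f,n,len(s),'c',np.round(c0,1),'wh',np.round(wh,1),'ang',round(an,1),'mean',np.round(s.mean(0)*1000,1))
    N,M=rois[f]['nest'],rois[f]['mag']
    rep('base',N,(S<70)&(V>120)&(Z>.005)&(Z<.011))
    rep('post',N,(S<70)&(V>120)&(Z>.05))
    rep('jawtop',N,(H<25)&(S>120)&(Z>.0805))
    rep('fencetop',N,(H>95)&(H<125)&(S>90)&(Z>.0575)&(Z<.0605))
    rep('rail',N,(S<70)&(Z>.034)&(Z<.038))
    rep('glasstop',M,(H>65)&(H<95)&(S>60)&(Z>.058)&(Z<.064))
    rep('tower',M,(Z>.0665)&(Z<.0695)&~((H<10)&(S>120)))
    rep('apron',M,(S<70)&(Z>.028)&(Z<.0318)&(P[...,1]<.222)&(P[...,1]>.1))
    rep('magbase',M,(S<60)&(Z>.006)&(Z<.012))
    rep('handle',M,((H<8)|(H>172))&(S>150)&(Z>.0795)&(P[...,1]>.28))
    rep('bez',rois[f]['bezel'],(Z>.0285)&(Z<.0315))
    rep('spa',rois[f]['spacer'],(Z>.0285)&(Z<.0315))
E
python3 m2.py | grep -v '0\.0'
python3 - <<'E'
E
```

```text
scene0 base 706 c [ 439.2 -287. ] wh [122.9 229.6] ang 79.3 mean [ 479.2 -290.8    8.2]
scene0 post 145 c [ 456.5 -296.3] wh [110.4  40.7] ang 10.9 mean [ 422.3 -303.2   63. ]
scene0 jawtop 27 c [ 451.7 -296.9] wh [14.8 17.4] ang 23.4 mean [ 452.8 -297.6   82.5]
scene0 fencetop 13 c [ 508.2 -285.2] wh [ 6.6 15.6] ang 31.1 mean [ 507.2 -285.1   58.8]
scene0 rail 120 c [ 469.  -294.2] wh [121.5  27.5] ang 16.4 mean [ 486.6 -291.1   36.1]
scene0 glasstop 112 c [507.2 194.2] wh [53.8 47.3] ang 78.7 mean [504.3 195.7  62.1]
scene0 tower 92 c [507.5 245.8] wh [162.   49.9] ang 85.2 mean [505.1 203.9  67.9]
scene0 apron 126 c [500.4 167. ] wh [120.7  43.8] ang 71.4 mean [501.6 149.7  30.2]
scene0 magbase 484 c [526.  218.1] wh [239.8  61.9] ang 74.0 mean [527.3 214.4   9.1]
scene0 handle 23 c [517.4 312.9] wh [11.4 18.6] ang 1.6 mean [518.1 312.   82.1]
scene0 bez 83 c [448.5 -88.5] wh [40.6 54. ] ang 71.8 mean [446.8 -89.2  30.1]
scene0 spa 93 c [590.3 -37.3] wh [52.8 30.4] ang 1.3 mean [590.9 -37.4  30.1]
side0 base 1005 c [ 464.5 -290.8] wh [162.3  79.3] ang 11.9 mean [ 454.1 -303.5    8
[... 219 characters left out ...]
.2 18.6] ang 12.1 mean [ 504.1 -284.8   59.1]
side0 rail 165 c [ 465.2 -298.2] wh [127.3  38.1] ang 7.3 mean [ 470.6 -295.3   36. ]
side0 glasstop 150 c [500.1 197.3] wh [62.6 44.1] ang 80.8 mean [502.1 196.2  61.9]
side0 tower 78 c [501.8 199. ] wh [69.9 50.1] ang 82.9 mean [500.7 199.4  68. ]
side0 apron 120 c [495.8 161.6] wh [112.9  44.3] ang 83.6 mean [493.9 146.   30.1]
side0 magbase 506 c [516.5 262.8] wh [319.3  81.4] ang 83.1 mean [490.7 205.2   9. ]
side0 handle 23 c [513.8 315.2] wh [24.6 11.7] ang 87.6 mean [514.1 315.   82.4]
side0 bez 133 c [446.1 -89. ] wh [44.1 50.4] ang 72.7 mean [447.3 -88.5  30. ]
side0 spa 87 c [589.1 -36.2] wh [51.8 32.1] ang 1.6 mean [588.  -35.3  30. ]
```

>>> arm_command([
  [[300,-230,-50],[0,0,-62],85],
  [[300,-230,-50],[0,0,-62],85],
  [[300,-230,-50],[0,0,-62],85],
  [[300,-230,-50],[0,0,-62],85],
  [[300,-230,-50],[0,0,-62],85],
  [[300,-230,-50],[0,0,-62],85],
  [[300,-230,-50],[0,0,-62],85],
  [[300,-230,-50],[0,0,-62],85],
  [[300,-230,-50],[0,0,-62],85],
  [[300,-230,-50],[0,0,-62],85],
])

```text
time: 0.93
ee_pos: [0.4816, 0.3381, 0.1796]
tool_rot: [0.641, 0.767, -0.001, 0.001]
contact_force: [-0.2, -0.5, -0.8]
grip_width: 0.0853
```

```bash
cat > st.py <<'E'
from h import *
def st():
    s=monitor.state(); A=R.from_quat(s['tool_rot']).as_matrix()
    print('t',round(s['time'],2),'tcp',np.round(s['ee_pos']*1e3,1),'psi',round(np.degrees(np.arctan2(A[1,0],A[0,0])),2),'tilt',np.round(np.degrees(A[:2,2]),2),'F',np.round(s['contact_force'],2),'w',round(s['grip_width']*1e3,1),'j6',round(s['joints'][5],2))
if __name__=='__main__': st()
E
python3 st.py; python3 - <<'E'
from h import *
u=np.array([.978,.208]);v=np.array([-.208,.978]);c=np.array([.478,-.291])
for f in('scene0','side0'):
    P,_=cloud(f);q=P.reshape(-1,3);q=q[np.isfinite(q[:,2])]
    l=np.c_[(q[:,:2]-c)@u,(q[:,:2]-c)@v,q[:,2]]*1e3
    for y0 in range(-36,37,8):
        r=[]
        for x0 in range(-110,80,12):
            s=l[(abs(l[:,0]-x0)<6)&(abs(l[:,1]-y0)<4)]; r.append(round(s[:,2].max()) if len(s) else -1)
        print(f,y0,r)
E
```

```text
t 0.93 tcp [481.6 338.1 179.6] psi 100.2 tilt [-0.   -0.17] F [-0.24 -0.47 -0.84] w 85.3 j6 0.35
scene0 -36 [6, 4, 10, 12, 8, 9, 8, 9, 9, 11, 11, 11, 13, 9, 12, 8]
scene0 -28 [4, 8, 12, 10, 11, 11, 12, 10, 12, 10, 11, 11, 17, 11, 12, 8]
scene0 -20 [8, 4, 11, 69, 67, 15, 16, 16, 17, 17, 15, 21, 23, 12, 12, 11]
scene0 -12 [3, 1, -1, 69, 70, 34, 83, 83, 65, 39, 38, 56, 62, 38, 11, 11]
scene0 -4 [-1, -1, -1, 70, 70, 61, 81, 84, 85, 37, 39, 61, 60, 39, 33, 9]
scene0 4 [-1, -1, -1, 69, 71, -1, 83, 85, 79, 40, -1, 60, 60, 39, 12, 11]
scene0 12 [-1, -1, -1, 69, 68, -1, 81, 84, 37, 39, -1, -1, 60, 35, 41, 10]
scene0 20 [-1, -1, -1, 70, 67, 15, 17, 17, -1, 13, 13, 19, 21, 12, 11, 11]
scene0 28 [-1, -1, 9, 11, 11, 11, 13, 11, 10, 11, 11, 12, 11, 9, 11, 12]
scene0 36 [3, 0, 7, 9, 9, 12, 9, 11, 8, 13, 10, 9, 9, 12, 11, 8]
side0 -36 [7, 9, 10, 12, 11, 10, 9, 8, 10, 12, 9, 13, 10, 10, 13, 8]
side0 -28 [4, 10, 13, 12, 12, 11, 13, 12, 11, 11, 11, 10, 14, 13, 14, 9]
side0 -20 [7, 10, 12, 71, 71, 17, 16, 16, 16, 17, 16, 23, 19, 10, 11, 11]
side0 -12 [3, 12, 12, 73, 70, 41, 83, 84, 40, 38, 39, 56, 61, 37, 13, 9]
side0 -4 [4, 11, 12, 71, 72, 65, 85, 85, 39, 41, 40, 63, 61, 40, 11, 10]
side0 4 [5, 10, 11, 71, 70, 64, 87, 85, -1, 41, 40, 63, 62, 39, -1, 5]
side0 12 [5, 11, 11, 71, 71, 58, 84, 85, -1, -1, 40, 63, 59, 38, -1, 3]
side0 20 [5, 11, 11, 70, 68, -1, -1, -1, 15, -1, -1, 22, 20, 10, -1, 2]
side0 28 [5, 13, 12, 12, 12, -1, -1, 10, 12, 12, -1, 12, 16, 13, 11, 10]
side0 36 [5, 9, 11, 10, 12, 6, -1, 13, 12, 11, 10, 11, 13, 11, 12, 10]
```

```bash
python3 - <<'E'
from h import *
from st import st
p,d,m=snap('wrist','w1'); st(); print(m)
E
```

```text
t 0.98 tcp [480.4 339.3 179.8] psi 100.44 tilt [-0.06 -0.12] F [-1.36 -0.   -0.2 ] w 84.9 j6 0.35
{'fx': 371.64829954431775, 'fy': 371.64829954431775, 'cx': 319.7562987032637, 'cy': 240.9440463325459, 'position': array([0.4683923 , 0.41167832, 0.32216744]), 'attitude': array([0.98491691, 0.08788167, 0.01327315, 0.14845644])}
```

View pics/w1.png

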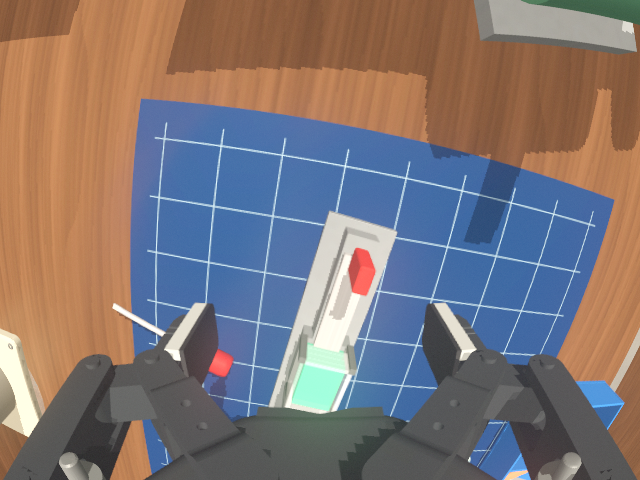

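The wrist view shows the red handle at (362,270) and the tower at (320,370). Both can be measured from this depth image.

```bash
cat >> h.py <<'E'
def wcloud(f):
    z=load(f); fx,fy,cx,cy=z['k']; v,u=np.mgrid[:480,:640]; d=z['d'].astype(float)
    a=(u-cx)/fx; b=(v-cy)/fy; th=np.hypot(a,b)+1e-9; t=np.tan(np.minimum(th,1.5))/th
    P=np.stack([a*t*d,b*t*d,d],-1)@rot(z['att']).T+z['pos']
    P[(d==0)|(th>1.4)]=np.nan; hsv=cv2.cvtColor(z['p'],cv2.COLOR_RGB2HSV); return P,hsv
def rect(n,P,roi,mask):
    a,b,c,d=roi; k=np.zeros(mask.shape,bool); k[b:d,a:c]=1; s=P[k&mask&np.isfinite(P[...,2])]
    if len(s)<5: print(n,len(s)); return
    c0,wh,an=cv2.minAreaRect((s[:,:2]*1000).astype(np.float32))
    print(n,len(s),'c',np.round(c0,1),'wh',np.round(wh,1),'ang',round(an,1),'mean',np.round(s.mean(0)*1000,1))
E
python3 - <<'E'
from h import *
P,h=wcloud('w1');H,S,V=[h[...,i] for i in range(3)];Z=P[...,2]
red=((H<8)|(H>172))&(S>150)
rect('handle',P,(335,235,385,305),red&(Z>.079)&(Z<.085))
rect('glass',P,(270,340,370,412),(H>65)&(H<95)&(S>60)&(Z>.06)&(Z<.064))
rect('tower',P,(270,320,370,412),(Z>.0655)&(Z<.071))
rect('base',P,(255,200,400,412),(Z>.006)&(Z<.012)&(S<60))
rect('slide',P,(300,200,400,345),(Z>.03)&(Z<.06)&~red)
E
```

```text
handle 444 c [517.  315.3] wh [21.4 11.7] ang 85.0 mean [516.7 315.9  81.4]
glass 1595 c [504.1 197. ] wh [47.5 36.9] ang 84.2 mean [504.  198.2  62.1]
tower 804 c [505.  200.9] wh [63.  50.8] ang 84.2 mean [504.  210.4  67.1]
base 4904 c [507.4 226. ] wh [231.1  64.9] ang 83.5 mean [503.9 271.    8.1]
slide 2678 c [508. 278.] wh [111.4  39.5] ang 83.2 mean [509.5 274.4  35.9]
```

>>> arm_command([
  [[39.5,-27.5,0],[0,0,-16.8],55],
  [[39.5,-27.5,-20],[0,0,-16.8],50],
  [[39.5,-27.5,-50],[0,0,-16.8],50],
  [[39.5,-27.5,-80],[0,0,-16.8],50],
  [[39.5,-27.5,-110],[0,0,-16.8],50],
  [[39.5,-27.5,-130],[0,0,-16.8],50],
  [[39.5,-27.5,-130],[0,0,-16.8],50],
  [[39.5,-27.5,-130],[0,0,-16.8],0],
  [[39.5,-27.5,-130],[0,0,-16.8],0],
  [[39.5,-27.5,-130],[0,0,-16.8],0],
], grip_force=40)

```text
time: 1.82
ee_pos: [0.5185, 0.3168, 0.0539]
tool_rot: [0.743, 0.669, 0.002, 0.0]
contact_force: [0.7, 0.2, 0.7]
grip_width: 0.0142
```

```bash
python3 st.py
```

```text
t 1.82 tcp [518.5 316.8  53.9] psi 84.01 tilt [0.19 0.1 ] F [0.74 0.24 0.71] w 14.2 j6 0.57
```

>>> arm_command([
  [[0,0,0],[0,0,0],0],
  [[-0.8,-8,0],[0,0,0],0],
  [[-1.7,-16,0],[0,0,0],0],
  [[-2.5,-24,0],[0,0,0],0],
  [[-3.4,-32,0],[0,0,0],0],
  [[-4.2,-40,0],[0,0,0],0],
  [[-5,-48,0],[0,0,0],0],
  [[-5.7,-54,0],[0,0,0],0],
  [[-6.3,-60,0],[0,0,0],0],
  [[-6.3,-60,0],[0,0,0],0],
])

```text
time: 2.65
ee_pos: [0.511, 0.2573, 0.054]
tool_rot: [0.743, 0.669, 0.002, -0.001]
contact_force: [-9.9, 4.4, 7.2]
grip_width: 0.0112
```

```bash
python3 - <<'E'
from h import *
from st import st
st(); snap('wrist','w2'); st()
E
```

```text
t 2.65 tcp [511.  257.3  54. ] psi 83.96 tilt [0.06 0.22] F [-9.92  4.45  7.22] w 11.2 j6 0.48
t 2.7 tcp [511.  257.3  54. ] psi 83.97 tilt [0.06 0.19] F [-9.22  4.93  6.07] w 11.4 j6 0.48
```

>>> arm_command([
  [[0.8,8,0],[0,0,0],0],
  [[1.7,16,0],[0,0,0],0],
  [[2.5,25,0],[0,0,0],0],
  [[3.6,34,0],[0,0,0],0],
  [[4.5,43,0],[0,0,0],0],
  [[5.5,52,0],[0,0,0],0],
  [[6.1,58,0],[0,0,0],0],
  [[6.4,61,0],[0,0,0],0],
  [[6.4,61,0],[0,0,0],0],
  [[6.4,61,0],[0,0,0],0],
])

```text
time: 3.53
ee_pos: [0.5176, 0.317, 0.0539]
tool_rot: [0.743, 0.669, 0.0, 0.0]
contact_force: [-7.4, -3.0, 8.3]
grip_width: 0.011
```

>>> arm_command([
  [[0,0,0],[0,0,0],40],
  [[0,0,0],[0,0,0],40],
  [[0,0,0],[0,0,0],40],
  [[0,0,40],[0,0,0],40],
  [[0,0,80],[0,0,0],60],
  [[0,-30,110],[0,0,0],60],
  [[0,-60,130],[0,0,0],70],
  [[0,-90,130],[0,0,0],85],
  [[0,-110,130],[0,0,0],85],
  [[0,-110,130],[0,0,0],85],
])

```text
time: 4.37
ee_pos: [0.5183, 0.2034, 0.1827]
tool_rot: [0.744, 0.668, 0.001, 0.001]
contact_force: [0.3, 0.4, -0.1]
grip_width: 0.0847
```

```bash
python3 - <<'E'
from h import *
from st import st
st(); snap('wrist','w3'); st()
E
```

```text
t 4.37 tcp [518.3 203.4 182.7] psi 83.81 tilt [ 0.14 -0.04] F [ 0.28  0.4  -0.07] w 84.7 j6 0.39
t 4.42 tcp [518.  205.  182.2] psi 83.81 tilt [0.1  0.01] F [ 0.16  0.86 -0.12] w 84.8 j6 0.39
```

View pics/w3.png

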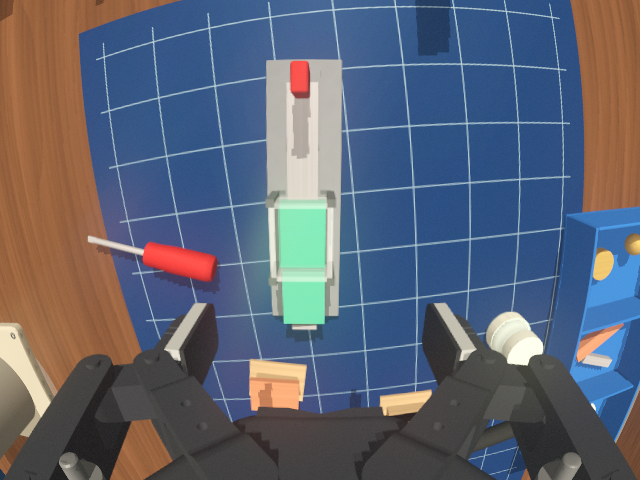

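The wrist view shows the tablet on the apron at (303,300), the pusher back with its handle at (300,78), and the spares in the tower at (301,240).

```bash
python3 - <<'E'
from h import *
P,h=wcloud('w3');H,S,V=[h[...,i] for i in range(3)];Z=P[...,2]
g=(H>65)&(H<95)&(S>60)
rect('apronglass',P,(270,270,340,330),g&(Z>.034)&(Z<.042))
rect('stack',P,(270,195,335,275),g&(Z>.048)&(Z<.058))
rect('tower',P,(260,185,345,290),(Z>.0655)&(Z<.071))
rect('handle',P,(280,50,320,110),((H<8)|(H>172))&(S>150)&(Z>.079)&(Z<.085))
E
```

```text
apronglass 1752 c [497.1 135.9] wh [40.9 36.1] ang 84.1 mean [497.5 136.4  38.1]
stack 2783 c [504.2 198.1] wh [47.1 36. ] ang 83.8 mean [504.5 198.6  54.1]
tower 1685 c [504.2 198.3] wh [66.6 50.5] ang 83.4 mean [503.5 199.6  67.3]
handle 538 c [517.7 314.6] wh [21.3 11. ] ang 83.9 mean [517.4 314.5  81.4]
```

>>> arm_command([
  [[5,-25,0],[0,0,-7],85],
  [[10,-60,0],[0,0,-14],85],
  [[10,-100,0],[0,0,-21],85],
  [[10,-140,0],[0,0,-28],85],
  [[10,-180,-10],[0,0,-35],85],
  [[10,-220,-20],[0,0,-42],85],
  [[10,-243,-30],[0,0,-49],85],
  [[10,-243,-30],[0,0,-56],85],
  [[10,-243,-30],[0,0,-63],85],
  [[10,-243,-30],[0,0,-70],85],
])

```text
time: 5.25
ee_pos: [0.5276, -0.0363, 0.151]
tool_rot: [0.993, 0.118, -0.0, -0.0]
contact_force: [-0.4, 0.2, 0.6]
grip_width: 0.085
```

```bash
python3 - <<'E'
from h import *
from st import st
st(); snap('wrist','w4'); st()
P,h=wcloud('w4');H,S,V=[h[...,i] for i in range(3)];Z=P[...,2]
near=(abs(P[...,0]-.59)<.04)&(abs(P[...,1]+.037)<.035)
rect('spacer',P,(0,0,640,480),near&(Z>.0275)&(Z<.034))
rect('spacer dark',P,(0,0,640,480),near&(Z>.0265)&(Z<.034)&(V<70))
E
```

```text
t 5.25 tcp [527.6 -36.3 151. ] psi 13.57 tilt [-0.02  0.03] F [-0.38  0.22  0.57] w 85.0 j6 1.17
t 5.3 tcp [527.7 -36.  151.1] psi 13.06 tilt [-0.    0.03] F [ 0.23 -0.71 -0.26] w 85.0 j6 1.18
spacer 2058 c [591.2 -37.6] wh [50.1 30.6] ang 0.3 mean [591.4 -37.8  30.1]
spacer dark 208 c [588.3 -49.1] wh [18.2 49.7] ang 72.2 mean [571.8 -46.5  30.1]
```

View pics/w4.png

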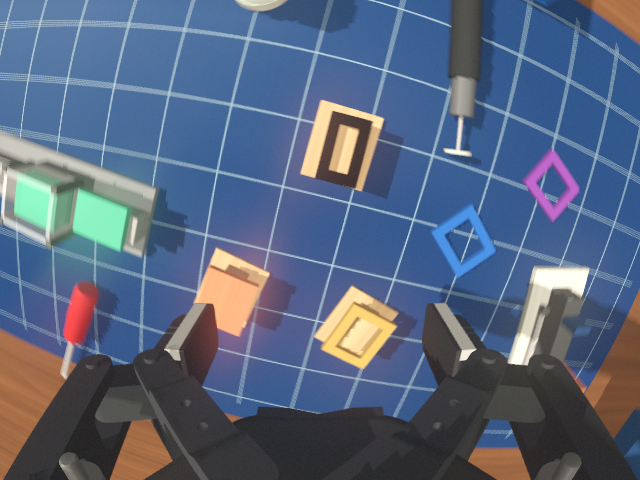

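The wrist view shows the spacer at (342,145), with the bezel at (360,335) and the copper plate at (233,295). Descend on the spacer now.

>>> arm_command([
  [[35,-0.7,-10],[0,0,-6],70],
  [[64,-0.7,-30],[0,0,-13.3],60],
  [[64,-0.7,-60],[0,0,-13.3],60],
  [[64,-0.7,-90],[0,0,-13.3],60],
  [[64,-0.7,-120],[0,0,-13.3],60],
  [[64,-0.7,-138],[0,0,-13.3],60],
  [[64,-0.7,-138],[0,0,-13.3],60],
  [[64,-0.7,-138],[0,0,-13.3],0],
  [[64,-0.7,-138],[0,0,-13.3],0],
  [[64,-0.7,-138],[0,0,-13.3],0],
], grip_force=50)

```text
time: 6.13
ee_pos: [0.5934, -0.0371, 0.0159]
tool_rot: [1.0, 0.006, 0.002, 0.0]
contact_force: [-1.7, -0.3, 0.3]
grip_width: 0.0284
```

>>> arm_command([
  [[0,0,0],[0,0,0],0],
  [[0,0,0],[0,0,0],0],
  [[0,0,10],[0,0,0],0],
  [[0,0,30],[0,0,0],0],
  [[0,0,60],[0,0,0],0],
  [[0,0,90],[0,0,0],0],
  [[-10,-20,110],[0,0,0],0],
  [[-30,-50,120],[0,0,4],0],
  [[-50,-80,120],[0,0,8],0],
  [[-60,-100,120],[0,0,11.2],0],
])

```text
time: 6.97
ee_pos: [0.5305, -0.1393, 0.1357]
tool_rot: [0.994, 0.105, 0.001, 0.001]
contact_force: [0.1, -0.7, 0.1]
grip_width: 0.0286
```

```bash
python3 - <<'E'
from h import *
from st import st
snap('wrist','w5'); st()
E
```

```text
t 7.02 tcp [ 529.1 -142.1  134.9] psi 12.17 tilt [ 0.02 -0.17] F [-0.32 -2.58 -0.36] w 28.6 j6 1.0
```

View pics/w5.png

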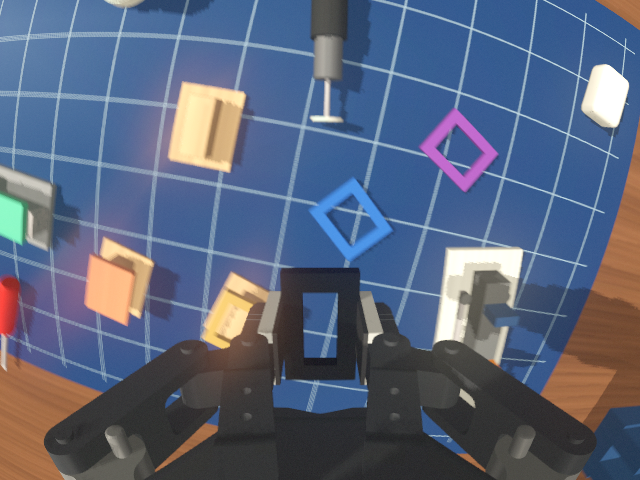

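The spacer is held square between the pads at (320,323), and the nest shows at (480,305). Next I measure the held offset and the nest.

```bash
cat > held.py <<'E'
from h import *
def held(f,tcp,psi,roi,zr,lim=(.045,.03),mask=None):
    P,h=wcloud(f); c,s=np.cos(np.radians(psi)),np.sin(np.radians(psi)); q=P-np.array(tcp)
    L=np.stack([q[...,0]*c+q[...,1]*s,-q[...,0]*s+q[...,1]*c,q[...,2]],-1)
    m=(abs(L[...,0])<lim[0])&(abs(L[...,1])<lim[1])&(L[...,2]>zr[0])&(L[...,2]<zr[1])
    if mask is not None: m&=mask(h)
    rect('held',L,roi,m)
    return L,h,m
E
python3 - <<'E'
from held import *
held('w5',(.5291,-.1421,.1349),12.17,(282,262,360,385),(0,.04),mask=lambda h:h[...,2]<75)
P,h=wcloud('w5');H,S,V=[h[...,i] for i in range(3)];Z=P[...,2]
rect('fence',P,(470,240,535,380),(H>95)&(H<125)&(S>90)&(Z>.056)&(Z<.062))
rect('base',P,(420,230,540,385),(S<70)&(V>110)&(Z>.005)&(Z<.012))
rect('rail',P,(460,250,530,385),(Z>.034)&(Z<.039))
E
```

```text
held 6252 c [-0.   1.8] wh [30.4 51. ] ang 89.3 mean [ 2.9  1.9 15.2]
fence 183 c [ 506.  -285.8] wh [ 8.6 18.7] ang 13.6 mean [ 506.5 -285.7   59.1]
base 3802 c [ 488.5 -288.8] wh [117.3  70.8] ang 11.9 mean [ 511.6 -276.6    8.1]
rail 1438 c [ 492.3 -288. ] wh [73.  23.6] ang 12.1 mean [ 495.  -286.7   36. ]
```

>>> arm_command([
  [[-8,-30,0],[0,0,0],0],
  [[-17,-65,0],[0,0,0],0],
  [[-26,-100,0],[0,0,0],0],
  [[-34,-130,0],[0,0,0],0],
  [[-39,-150.7,0],[0,0,0],0],
  [[-39,-150.7,-10],[0,0,0],0],
  [[-39,-150.7,-25],[0,0,0],0],
  [[-39,-150.7,-45],[0,0,0],0],
  [[-39,-150.7,-55],[0,0,0],0],
  [[-39,-150.7,-55],[0,0,0],0],
])

```text
time: 7.85
ee_pos: [0.4906, -0.2859, 0.0753]
tool_rot: [0.995, 0.103, -0.002, -0.002]
contact_force: [0.1, 0.7, -0.7]
grip_width: 0.0284
```

```bash
python3 - <<'E'
from h import *
from st import st
st();snap('wrist','w6'); st();snap('scene','s6');st()
E
```

```text
t 7.85 tcp [ 490.6 -285.9   75.3] psi 11.87 tilt [-0.25  0.19] F [ 0.06  0.66 -0.73] w 28.4 j6 0.75
t 7.9 tcp [ 491.4 -286.5   77. ] psi 11.89 tilt [-0.15  0.12] F [ 0.13  0.3  -0.05] w 28.2 j6 0.75
t 7.95 tcp [ 492.3 -287.2   78.3] psi 11.89 tilt [-0.04  0.03] F [-0.06  0.66  0.15] w 28.4 j6 0.75
```

View pics/w6.png

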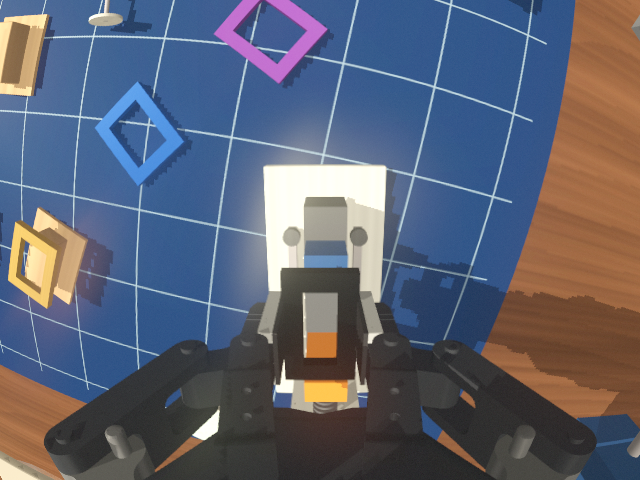

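The view shows the spacer above the nest, aligned with the rail at (325,220); the fence is at (326,262) and the jaw at (325,390).

```bash
python3 - <<'E'
from held import *
t=(.491,-.2862,.0762);psi=11.9
held('w6',t,psi,(275,262,365,385),(0,.03),mask=lambda h:h[...,2]<75)
P,h=wcloud('w6');H,S,V=[h[...,i] for i in range(3)]
c,s=np.cos(np.radians(psi)),np.sin(np.radians(psi)); q=P-np.array([t[0],t[1],0])
L=np.stack([q[...,0]*c+q[...,1]*s,-q[...,0]*s+q[...,1]*c,q[...,2]],-1);Z=L[...,2]
rect('rail',L,(295,190,360,250),(Z>.033)&(Z<.039))
rect('base',L,(255,160,395,270),(Z>.005)&(Z<.012)&(S<70))
rect('fence',L,(295,235,360,268),(Z>.055)&(Z<.062)&(H>95)&(H<125)&(S>90))
rect('jaw',L,(295,370,360,405),(Z>.079)&(Z<.086)&(H<30)&(S>90))
E
```

```text
held 5502 c [-1.9  0.2] wh [31.2 50.7] ang 88.8 mean [-1.4 -1.4 14.2]
rail 1572 c [25.5 -2.2] wh [22.6 21.7] ang 0.8 mean [27.5 -2.3 36.2]
base 8372 c [23.3 -2.4] wh [70.8 63.2] ang 90.0 mean [30.3 -2.1  8.1]
fence 532 c [16.  -2.4] wh [18.9  6.4] ang 89.6 mean [16.1 -2.4 59.1]
jaw 917 c [-40.9  -2.5] wh [19.8 13.7] ang 89.7 mean [-40.3  -2.5  82. ]
```

>>> arm_command([
  [[0,0,-10],[0,0,0],0],
  [[0,0,-20],[0,0,0],0],
  [[0,0,-20],[0,0,0],0],
  [[-4,-0.8,-20],[0,0,0],0],
  [[-7.8,-1.7,-20],[0,0,0],0],
  [[-9.8,-2.1,-20],[0,0,0],0],
  [[-11.2,-2.4,-20],[0,0,0],0],
  [[-12.7,-2.7,-20],[0,0,0],0],
  [[-12.7,-2.7,-20],[0,0,0],0],
  [[-12.7,-2.7,-20],[0,0,0],0],
])

```text
time: 8.78
ee_pos: [0.4806, -0.2904, 0.0588]
tool_rot: [0.995, 0.103, 0.001, 0.0]
contact_force: [6.0, 2.4, -3.9]
grip_width: 0.0288
```

```bash
python3 - <<'E'
from held import *
from st import st
st();snap('wrist','w7'); st()
s=monitor.state();t=s['ee_pos'];psi=11.9
P,h=wcloud('w7');H,S,V=[h[...,i] for i in range(3)]
c,s=np.cos(np.radians(psi)),np.sin(np.radians(psi)); q=P-np.array([t[0],t[1],0])
L=np.stack([q[...,0]*c+q[...,1]*s,-q[...,0]*s+q[...,1]*c,q[...,2]],-1);Z=L[...,2]
rect('rail',L,(280,150,370,250),(Z>.033)&(Z<.039))
rect('fence',L,(280,190,370,290),(Z>.055)&(Z<.062)&(H>95)&(H<125)&(S>90))
rect('jaw',L,(280,350,370,410),(Z>.079)&(Z<.086)&(H<30)&(S>90))
rect('held',L,(275,240,365,385),(Z>.05)&(Z<.08)&(V<75)&(abs(L[...,1])<.025)&(abs(L[...,0])<.045))
E
```

```text
t 8.78 tcp [ 480.6 -290.4   58.8] psi 11.86 tilt [ 0.14 -0.01] F [ 5.98  2.35 -3.94] w 28.8 j6 0.73
t 8.83 tcp [ 480.7 -290.4   58.8] psi 11.86 tilt [ 0.14 -0.  ] F [ 5.43  2.01 -3.52] w 28.4 j6 0.73
rail 1977 c [37.6 -0.2] wh [22.1 21. ] ang 88.9 mean [38.6 -0.2 36.2]
fence 835 c [26.  -0.5] wh [ 8.1 19.2] ang 0.5 mean [26.1 -1.1 59.1]
jaw 1040 c [-31.5  -0.4] wh [11.6 19.9] ang 1.5 mean [-30.7  -0.5  81.8]
held 5257 c [-2.  -0.6] wh [29.9 51.2] ang 88.4 mean [-1.2 -1.8 72.9]
```

>>> arm_command([
  [[-1,-0.2,0],[0,0,0],0],
  [[-2,-0.4,0],[0,0,0],0],
  [[-3,-0.6,0],[0,0,0],0],
  [[-3.6,-0.8,0],[0,0,0],0],
  [[-3.6,-0.8,0],[0,0,0],0],
  [[-3.6,-0.8,0],[0,0,0],0],
  [[-3.6,-0.8,0],[0,0,0],0],
  [[-3.6,-0.8,0],[0,0,0],0],
  [[-3.6,-0.8,0],[0,0,0],0],
  [[-3.6,-0.8,0],[0,0,0],0],
])

```text
time: 9.67
ee_pos: [0.4778, -0.291, 0.0589]
tool_rot: [0.995, 0.103, 0.002, 0.0]
contact_force: [9.2, 2.5, -4.4]
grip_width: 0.0282
```

```bash
cat > look.py <<'E'
import sys
from held import *
from st import st
# usage: look.py name zlo zhi kind
f=sys.argv[1]; lo,hi=float(sys.argv[2]),float(sys.argv[3]); kind=sys.argv[4]
snap('wrist',f); st(); t=monitor.state()['ee_pos'];psi=11.9
P,h=wcloud(f);H,S,V=[h[...,i] for i in range(3)]
c,s=np.cos(np.radians(psi)),np.sin(np.radians(psi)); q=P-np.array([t[0],t[1],0])
L=np.stack([q[...,0]*c+q[...,1]*s,-q[...,0]*s+q[...,1]*c,q[...,2]],-1);Z=L[...,2]
k={'spacer':V<75,'glass':(H>65)&(H<95)&(S>60),'bezel':(H>15)&(H<35)&(S>60)}[kind]
rect('rail',L,(280,130,370,250),(Z>.033)&(Z<.039))
rect('fence',L,(280,150,370,320),(Z>.055)&(Z<.062)&(H>95)&(H<125)&(S>90))
rect('jaw',L,(280,330,370,410),(Z>.079)&(Z<.086)&(H<30)&(S>90))
rect(kind,L,(260,200,380,385),(Z>lo)&(Z<hi)&k&(abs(L[...,1])<.025)&(abs(L[...,0])<.045))
E
python3 look.py w8 .05 .08 spacer
```

```text
t 9.72 tcp [ 477.8 -291.    58.9] psi 11.87 tilt [ 0.21 -0.  ] F [ 9.18  3.16 -4.27] w 28.4 j6 0.72
rail 1972 c [39.8 -0.2] wh [21.9 22.2] ang 0.2 mean [41.7 -0.2 36.1]
fence 779 c [28.9 -0.5] wh [ 8.3 19.1] ang 1.3 mean [29.  -1.5 59.1]
jaw 1063 c [-31.3  -0.5] wh [20.  11.8] ang 89.6 mean [-30.6  -0.5  81.8]
spacer 5220 c [-2.  -4.9] wh [38.4 51.3] ang 88.2 mean [-0.9 -2.1 73. ]
```

>>> arm_command([
  [[-0.5,-0.1,-2],[0,0,0],0],
  [[-0.5,-0.1,-5],[0,0,0],0],
  [[-0.5,-0.1,-8],[0,0,0],0],
  [[-0.5,-0.1,-12],[0,0,0],0],
  [[-0.5,-0.1,-16],[0,0,0],0],
  [[-0.5,-0.1,-20],[0,0,0],0],
  [[-0.5,-0.1,-24],[0,0,0],0],
  [[-0.5,-0.1,-27],[0,0,0],0],
  [[-0.5,-0.1,-29],[0,0,0],0],
  [[-0.5,-0.1,-29],[0,0,0],0],
])

```text
time: 10.55
ee_pos: [0.4786, -0.2925, 0.0316]
tool_rot: [0.995, 0.103, 0.003, 0.002]
contact_force: [9.0, 2.0, 3.5]
grip_width: 0.0286
```

```bash
python3 st.py
```

```text
t 10.55 tcp [ 478.6 -292.5   31.6] psi 11.87 tilt [ 0.36 -0.16] F [9.   2.02 3.48] w 28.6 j6 0.72
```

>>> arm_command([
  [[0,0,-1],[0,0,0],0],
  [[0,0,-2],[0,0,0],0],
  [[0,0,-3],[0,0,0],0],
  [[0,0,-4],[0,0,0],0],
  [[0,0,-4],[0,0,0],0],
  [[0,0,-4],[0,0,0],0],
  [[0,0,-4],[0,0,0],0],
  [[0,0,-4],[0,0,0],0],
  [[0,0,-4],[0,0,0],0],
  [[0,0,-4],[0,0,0],0],
])

```text
time: 11.38
ee_pos: [0.4788, -0.2927, 0.028]
tool_rot: [0.995, 0.103, 0.003, 0.002]
contact_force: [9.9, 2.2, 3.6]
grip_width: 0.0286
```

```bash
python3 look.py w9 .03 .06 spacer
```

```text
t 11.43 tcp [ 478.8 -292.6   28. ] psi 11.87 tilt [ 0.38 -0.17] F [8.65 0.96 3.64] w 28.4 j6 0.72
rail 2884 c [40.3  1.4] wh [21.9 19.8] ang 89.8 mean [41.   1.4 36.2]
fence 1416 c [28.3  1.3] wh [ 8.7 19.5] ang 1.1 mean [28.5  0.7 59.1]
jaw 0
spacer 5071 c [-2.  -4.8] wh [50.7 39.6] ang 0.9 mean [-4.3 -1.7 43.3]
```

>>> arm_command([
  [[0,0,-1],[0,0,0],0],
  [[0,0,-1.5],[0,0,0],0],
  [[0,0,-2],[0,0,0],0],
  [[0,0,-2.5],[0,0,0],0],
  [[0,0,-3],[0,0,0],0],
  [[0,0,-3],[0,0,0],0],
  [[0,0,-3],[0,0,0],0],
  [[0,0,-3],[0,0,0],0],
  [[0,0,-3],[0,0,0],0],
  [[0,0,-3],[0,0,0],0],
])

```text
time: 12.27
ee_pos: [0.4789, -0.2927, 0.0276]
tool_rot: [0.995, 0.103, 0.003, 0.002]
contact_force: [-2.9, 8.9, 28.8]
grip_width: 0.0288
```

```bash
python3 st.py
```

```text
t 12.27 tcp [ 478.9 -292.7   27.6] psi 11.87 tilt [ 0.37 -0.17] F [-2.92  8.9  28.81] w 28.8 j6 0.72
```

>>> arm_command([
  [[0,0,3],[0,0,0],0],
  [[0,0,3],[0,0,0],60],
  [[0,0,3],[0,0,0],60],
  [[0,0,3],[0,0,0],60],
  [[0,0,8],[0,0,0],60],
  [[0,0,20],[0,0,0],60],
  [[0,0,50],[0,0,0],60],
  [[0,0,85],[0,0,0],60],
  [[0,0,120],[0,0,0],85],
  [[0,0,120],[0,0,0],85],
])

```text
time: 13.1
ee_pos: [0.4793, -0.2943, 0.1519]
tool_rot: [0.995, 0.103, 0.005, 0.004]
contact_force: [1.1, -1.0, 1.6]
grip_width: 0.0817
```

```bash
python3 - <<'E'
from h import *
from st import st
snap('wrist','w10');snap('scene','s10'); st()
P,h=wcloud('w10');V=h[...,2]
q=P-np.array([.4776,-.2914,0]);c,s=np.cos(np.radians(11.9)),np.sin(np.radians(11.9))
L=np.stack([q[...,0]*c+q[...,1]*s,-q[...,0]*s+q[...,1]*c,q[...,2]],-1);Z=L[...,2]
H,S=h[...,0],h[...,1]
near=(abs(L[...,0])<.05)&(abs(L[...,1])<.03)
rect('spacer',L,(0,0,640,480),near&(V<75)&(Z>.04)&(Z<.0445))
rect('fence',L,(0,0,640,480),near&(Z>.0575)&(Z<.0605)&(H>95)&(H<125)&(S>90))
a=cv2.imread('pics/w10.png')[180:470,180:460]; b=cv2.imread('pics/s10.png')[220:320,170:270]
cv2.imwrite('pics/c10.png',cv2.hconcat([cv2.resize(a,(400,400)),cv2.resize(b,(400,400),interpolation=2)]))
E
```

```text
t 13.2 tcp [ 477.  -292.7  145.7] psi 11.86 tilt [ 0.25 -0.19] F [-0.51  0.63 -1.48] w 84.7 j6 0.72
spacer 34 c [ -2.8 -13.9] wh [19.8  2.9] ang 0.9 mean [  0.1 -14.4  43.2]
fence 125 c [29.4 -5.1] wh [6.8 9.2] ang 1.5 mean [28.9 -5.8 59.2]
```

View pics/c10.png

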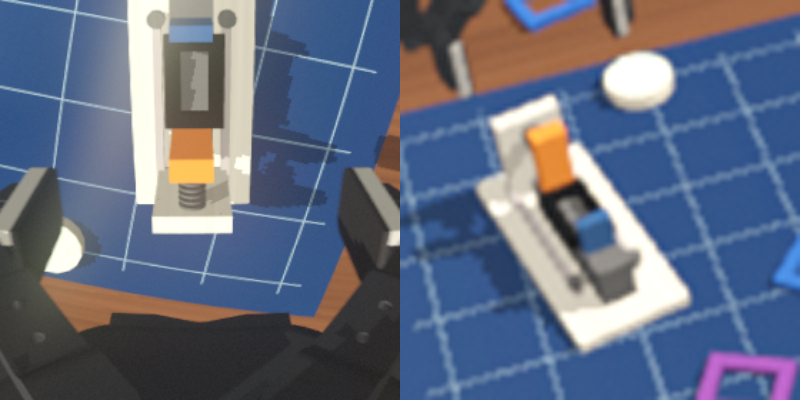

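The spacer lies flat on the rail, flush against the blue fence, with the jaw behind it. On to the glass.

>>> arm_command([
  [[0,30,5],[0,0,7],85],
  [[0,70,5],[0,0,14],85],
  [[0,110,5],[0,0,21],85],
  [[2,150,5],[0,0,28],85],
  [[5,190,5],[0,0,35],85],
  [[8,230,5],[0,0,42],85],
  [[12,270,5],[0,0,49],85],
  [[15,310,5],[0,0,56],85],
  [[18,345,5],[0,0,63],85],
  [[20,360,5],[0,0,70],85],
])

```text
time: 14.03
ee_pos: [0.4941, 0.0725, 0.146]
tool_rot: [0.753, 0.658, -0.001, -0.001]
contact_force: [0.8, -0.6, 0.7]
grip_width: 0.0849
```

```bash
python3 - <<'E'
from h import *
from st import st
snap('wrist','w11'); st()
P,h=wcloud('w11');H,S,V=[h[...,i] for i in range(3)];Z=P[...,2]
g=(H>65)&(H<95)&(S>60)
rect('apronglass',P,(0,0,640,420),g&(Z>.034)&(Z<.042)&(P[...,1]<.18))
rect('stack',P,(0,0,640,420),g&(Z>.048)&(Z<.058))
E
```

```text
t 14.08 tcp [494.4  73.3 146. ] psi 82.94 tilt [-0.13  0.1 ] F [-0.89  1.95  0.28] w 84.9 j6 0.17
apronglass 3912 c [497.4 141.1] wh [51.8 36.7] ang 84.0 mean [497.7 140.3  38.2]
stack 4369 c [502.9 195.4] wh [59.9 38.9] ang 84.8 mean [503.5 199.3  54.2]
```

>>> arm_command([
  [[1,35,0],[0,0,2.1],70],
  [[2.1,65,-20],[0,0,2.1],65],
  [[2.1,72.3,-50],[0,0,2.1],65],
  [[2.1,72.3,-85],[0,0,2.1],65],
  [[2.1,72.3,-110],[0,0,2.1],65],
  [[2.1,72.3,-126.4],[0,0,2.1],65],
  [[2.1,72.3,-126.4],[0,0,2.1],65],
  [[2.1,72.3,-126.4],[0,0,2.1],0],
  [[2.1,72.3,-126.4],[0,0,2.1],0],
  [[2.1,72.3,-126.4],[0,0,2.1],0],
])

```text
time: 14.92
ee_pos: [0.4991, 0.1409, 0.0228]
tool_rot: [0.744, 0.669, 0.001, 0.001]
contact_force: [-0.6, -0.1, -0.3]
grip_width: 0.0349
```

>>> arm_command([
  [[0,0,0],[0,0,0],0],
  [[0,0,0],[0,0,0],0],
  [[0,0,4],[0,0,0],0],
  [[0,0,15],[0,0,0],0],
  [[0,0,35],[0,0,0],0],
  [[0,0,60],[0,0,0],0],
  [[0,0,85],[0,0,0],0],
  [[0,0,105],[0,0,0],0],
  [[0,-10,112],[0,0,0],0],
  [[0,-25,112],[0,0,0],0],
])

```text
time: 15.75
ee_pos: [0.4994, 0.1163, 0.1363]
tool_rot: [0.743, 0.67, 0.002, 0.001]
contact_force: [0.9, -0.1, -0.8]
grip_width: 0.0344
```

```bash
python3 - <<'E'
from held import *
from st import st
snap('wrist','w12'); st(); s=monitor.state()
held('w12',s['ee_pos'],84,(240,200,400,400),(0.0,.03),mask=lambda h:(h[...,0]>65)&(h[...,0]<95)&(h[...,1]>60))
E
```

```text
t 15.8 tcp [498.6 113.3 134.6] psi 84.01 tilt [ 0.16 -0.08] F [-0.32 -2.16 -0.26] w 34.8 j6 0.23
held 11103 c [2.6 5.4] wh [51.5 49. ] ang 0.0 mean [ 6.2  0.  17.5]
```

>>> arm_command([
  [[0,-25,3],[0,0,-7],0],
  [[0,-65,3],[0,0,-14],0],
  [[0,-105,3],[0,0,-21],0],
  [[0,-145,3],[0,0,-28],0],
  [[0,-185,3],[0,0,-35],0],
  [[0,-225,3],[0,0,-42],0],
  [[0,-265,3],[0,0,-49],0],
  [[-2,-305,3],[0,0,-56],0],
  [[-3,-345,3],[0,0,-63],0],
  [[-4,-375,3],[0,0,-70],0],
])

```text
time: 16.63
ee_pos: [0.4922, -0.2624, 0.1353]
tool_rot: [0.993, 0.118, -0.0, 0.0]
contact_force: [0.3, 0.9, -0.0]
grip_width: 0.0347
```

>>> arm_command([
  [[-1.3,-20,0],[0,0,-2.1],0],
  [[-1.3,-28.7,0],[0,0,-2.1],0],
  [[-1.3,-28.7,0],[0,0,-2.1],0],
  [[-1.3,-28.7,-10],[0,0,-2.1],0],
  [[-1.3,-28.7,-25],[0,0,-2.1],0],
  [[-1.3,-28.7,-45],[0,0,-2.1],0],
  [[-1.3,-28.7,-60],[0,0,-2.1],0],
  [[-1.3,-28.7,-70],[0,0,-2.1],0],
  [[-1.3,-28.7,-76],[0,0,-2.1],0],
  [[-1.3,-28.7,-76],[0,0,-2.1],0],
])

```text
time: 17.47
ee_pos: [0.4915, -0.2861, 0.058]
tool_rot: [0.995, 0.104, -0.001, -0.001]
contact_force: [-0.0, 0.1, -0.2]
grip_width: 0.0352
```

```bash
python3 look.py w13 .06 .09 glass; python3 - <<'E'
import cv2
cv2.imwrite('pics/c13.png',cv2.imread('pics/w13.png')[150:450,170:490])
E
```

```text
t 17.52 tcp [ 492.2 -286.8   59.3] psi 11.94 tilt [-0.06  0.05] F [ 0.37 -1.11 -0.93] w 34.8 j6 0.74
rail 1669 c [27.8 -1.7] wh [16.5 22.1] ang 0.2 mean [28.2 -1.6 36.1]
fence 0
jaw 3
glass 10507 c [-0.4  0.6] wh [37.5 51.1] ang 89.8 mean [ 2.8  0.4 73.5]
```

View pics/c13.png

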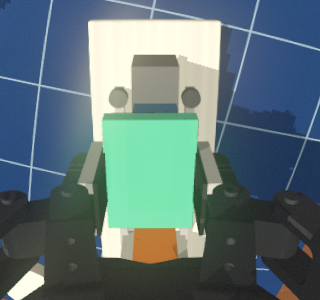

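The glass is held square and level, centred over the rail. Now I push it against the jaw.

>>> arm_command([
  [[0,0,0],[0,0,0],0],
  [[-4,-0.8,0],[0,0,0],0],
  [[-7,-1.5,0],[0,0,0],0],
  [[-9,-1.9,0],[0,0,0],0],
  [[-11,-2.3,0],[0,0,0],0],
  [[-13,-2.7,0],[0,0,0],0],
  [[-14.2,-3,0],[0,0,0],0],
  [[-14.2,-3,0],[0,0,0],0],
  [[-14.2,-3,0],[0,0,0],0],
  [[-14.2,-3,0],[0,0,0],0],
])

```text
time: 18.35
ee_pos: [0.4781, -0.2908, 0.0599]
tool_rot: [0.995, 0.103, -0.0, -0.0]
contact_force: [0.3, -0.4, -0.7]
grip_width: 0.0344
```

```bash
python3 look.py w14 .06 .09 glass
```

```text
t 18.4 tcp [ 478.1 -290.8   59.9] psi 11.87 tilt [-0.01  0.  ] F [-0.06 -0.15 -1.61] w 34.8 j6 0.73
rail 1982 c [37.2 -1.8] wh [26.3 29.7] ang 0.1 mean [41.2 -0.4 36.2]
fence 883 c [28.6 -0.4] wh [ 8.3 19.6] ang 0.1 mean [28.5 -0.8 59.2]
jaw 1192 c [-31.   -0.6] wh [14.5 19.7] ang 1.1 mean [-30.   -0.6  81.8]
glass 10549 c [-0.1 -0.2] wh [51.3 37.5] ang 0.3 mean [ 3.3 -0.3 75.4]
```

>>> arm_command([
  [[-1,-0.2,0],[0,0,0],0],
  [[-2,-0.4,0],[0,0,0],0],
  [[-3,-0.6,0],[0,0,0],0],
  [[-3.4,-0.7,0],[0,0,0],0],
  [[-3.4,-0.7,0],[0,0,0],0],
  [[-3.4,-0.7,0],[0,0,0],0],
  [[-3.4,-0.7,0],[0,0,0],0],
  [[-3.4,-0.7,0],[0,0,0],0],
  [[-3.4,-0.7,0],[0,0,0],0],
  [[-3.4,-0.7,0],[0,0,0],0],
])

```text
time: 19.23
ee_pos: [0.4765, -0.2911, 0.0602]
tool_rot: [0.995, 0.104, 0.002, 0.0]
contact_force: [8.7, 2.1, -3.9]
grip_width: 0.0352
```

```bash
python3 look.py w15 .06 .09 glass
```

```text
t 19.28 tcp [ 476.5 -291.1   60.2] psi 11.89 tilt [0.2 0. ] F [ 9.54  1.98 -3.87] w 34.7 j6 0.72
rail 1991 c [38.9 -1.8] wh [29.7 26.1] ang 89.7 mean [42.7 -0.4 36.2]
fence 891 c [30.2 -0.6] wh [19.3  8.4] ang 89.8 mean [30.2 -0.9 59.1]
jaw 1174 c [-30.7  -0.6] wh [13.8 19.7] ang 1.0 mean [-29.7  -0.6  81.9]
glass 10575 c [-0.2 -0. ] wh [51.6 37.4] ang 0.1 mean [ 3.3 -0.3 75.8]
```

>>> arm_command([
  [[-0.4,-0.1,-2],[0,0,0],0],
  [[-0.4,-0.1,-5],[0,0,0],0],
  [[-0.4,-0.1,-8],[0,0,0],0],
  [[-0.4,-0.1,-12],[0,0,0],0],
  [[-0.4,-0.1,-16],[0,0,0],0],
  [[-0.4,-0.1,-20],[0,0,0],0],
  [[-0.4,-0.1,-23],[0,0,0],0],
  [[-0.4,-0.1,-25],[0,0,0],0],
  [[-0.4,-0.1,-25],[0,0,0],0],
  [[-0.4,-0.1,-25],[0,0,0],0],
])

```text
time: 20.12
ee_pos: [0.4772, -0.2922, 0.0365]
tool_rot: [0.995, 0.104, 0.003, 0.001]
contact_force: [9.3, 0.8, 0.8]
grip_width: 0.0346
```

```bash
python3 look.py w16 .04 .07 glass
```

```text
t 20.17 tcp [ 477.1 -292.3   36.6] psi 11.88 tilt [ 0.31 -0.11] F [9.2  0.66 1.14] w 34.7 j6 0.72
rail 2595 c [41.1  0.8] wh [21.9 21.5] ang 89.4 mean [42.6  0.7 36.1]
fence 1235 c [29.8  0.8] wh [ 8.9 19.5] ang 0.3 mean [30.   0.2 59.1]
jaw 0
glass 9889 c [-0.1 -0.5] wh [51.7 37.5] ang 1.7 mean [ 1.9 -0.6 52.2]
```

>>> arm_command([
  [[0,0,-1],[0,0,0],0],
  [[0,0,-1.5],[0,0,0],0],
  [[0,0,-2],[0,0,0],0],
  [[0,0,-2.5],[0,0,0],0],
  [[0,0,-3],[0,0,0],0],
  [[0,0,-3],[0,0,0],0],
  [[0,0,-3],[0,0,0],0],
  [[0,0,-3],[0,0,0],0],
  [[0,0,-3],[0,0,0],0],
  [[0,0,-3],[0,0,0],0],
])

```text
time: 21.0
ee_pos: [0.4774, -0.2924, 0.0345]
tool_rot: [0.995, 0.104, 0.003, 0.001]
contact_force: [6.0, 3.3, 8.4]
grip_width: 0.035
```

```bash
python3 st.py
```

```text
t 21.0 tcp [ 477.4 -292.4   34.5] psi 11.89 tilt [ 0.34 -0.12] F [6.02 3.3  8.38] w 35.0 j6 0.72
```

>>> arm_command([
  [[0,0,1],[0,0,0],0],
  [[0,0,1],[0,0,0],62],
  [[0,0,1],[0,0,0],62],
  [[0,0,1],[0,0,0],62],
  [[0,0,6],[0,0,0],62],
  [[0,0,20],[0,0,0],62],
  [[0,0,50],[0,0,0],62],
  [[0,0,85],[0,0,0],70],
  [[0,0,115],[0,0,0],85],
  [[0,0,115],[0,0,0],85],
])

```text
time: 21.83
ee_pos: [0.4775, -0.2942, 0.1549]
tool_rot: [0.995, 0.103, 0.004, 0.004]
contact_force: [0.3, 0.1, 1.3]
grip_width: 0.0852
```

```bash
python3 - <<'E'
from h import *
from st import st
snap('wrist','w17');snap('side','d17'); st()
P,h=wcloud('w17');H,S,V=[h[...,i] for i in range(3)]
q=P-np.array([.4776,-.2914,0]);c,s=np.cos(np.radians(11.9)),np.sin(np.radians(11.9))
L=np.stack([q[...,0]*c+q[...,1]*s,-q[...,0]*s+q[...,1]*c,q[...,2]],-1);Z=L[...,2]
near=(abs(L[...,0])<.05)&(abs(L[...,1])<.03)
rect('glass',L,(0,0,640,480),near&(H>65)&(H<95)&(S>60)&(Z>.047)&(Z<.054))
rect('fence',L,(0,0,640,480),near&(Z>.0575)&(Z<.0605)&(H>95)&(H<125)&(S>90))
rect('jaw',L,(0,0,640,480),near&(Z>.0795)&(Z<.0845)&(H<30)&(S>90))
a=cv2.imread('pics/w17.png')[180:470,180:460]; b=cv2.imread('pics/d17.png')[300:390,350:440]
cv2.imwrite('pics/c17.png',cv2.hconcat([cv2.resize(a,(400,400)),cv2.resize(b,(400,400),interpolation=2)]))
E
```

```text
t 21.93 tcp [ 475.3 -292.5  149. ] psi 11.86 tilt [ 0.17 -0.13] F [ 0.32  0.33 -1.1 ] w 85.2 j6 0.72
glass 3426 c [ 0.7 -1. ] wh [50.3 35.7] ang 0.1 mean [ 0.7 -1.1 50.6]
fence 172 c [29.6 -3.2] wh [ 6.8 13.1] ang 0.2 mean [29.3 -4.6 59.1]
jaw 557 c [-30.3  -0.3] wh [12.7 19.5] ang 0.1 mean [-29.9  -0.4  82. ]
```

View pics/c17.png

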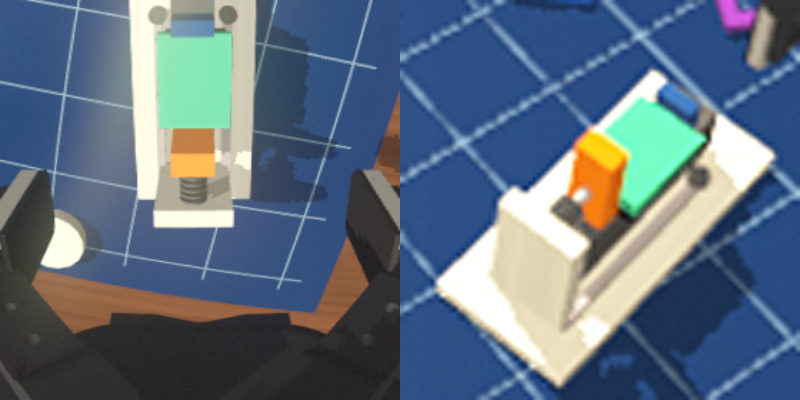

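The glass is flat on the spacer, square and against the fence. On to the bezel.

>>> arm_command([
  [[-10,30,0],[0,0,-5],85],
  [[-22,65,0],[0,0,-10],85],
  [[-34,100,0],[0,0,-15],85],
  [[-46,135,0],[0,0,-20],85],
  [[-58,165,0],[0,0,-25],85],
  [[-70,195,0],[0,0,-28.9],85],
  [[-75,210,0],[0,0,-28.9],85],
  [[-79,219,0],[0,0,-28.9],85],
  [[-79,219,0],[0,0,-28.9],85],
  [[-79,219,0],[0,0,-28.9],85],
])

```text
time: 22.77
ee_pos: [0.3951, -0.0728, 0.1463]
tool_rot: [0.989, -0.147, -0.0, 0.0]
contact_force: [0.2, 0.1, -0.3]
grip_width: 0.0846
```

```bash
python3 - <<'E'
from h import *
from st import st
snap('wrist','w18'); st()
P,h=wcloud('w18');H,S,V=[h[...,i] for i in range(3)];Z=P[...,2]
near=(abs(P[...,0]-.447)<.04)&(abs(P[...,1]+.089)<.037)
rect('bezel',P,(0,0,640,480),near&(Z>.0275)&(Z<.034))
rect('bezel yellow',P,(0,0,640,480),near&(Z>.027)&(Z<.034)&(S>140))
E
```

```text
t 22.82 tcp [395.4 -73.3 146.5] psi -17.01 tilt [-0.03 -0.02] F [ 0.28 -0.66  0.08] w 84.9 j6 1.56
bezel 2469 c [448.  -89.6] wh [42.6 49.4] ang 73.2 mean [448.  -89.6  30.1]
bezel yellow 153 c [ 440.5 -104.5] wh [24.7 44.3] ang 46.1 mean [ 435.6 -100.5   29.9]
```

>>> arm_command([
  [[25,-8,0],[0,0,0.2],75],
  [[52.8,-16.5,-20],[0,0,0.2],70],
  [[52.8,-16.5,-55],[0,0,0.2],70],
  [[52.8,-16.5,-90],[0,0,0.2],70],
  [[52.8,-16.5,-115],[0,0,0.2],70],
  [[52.8,-16.5,-133],[0,0,0.2],70],
  [[52.8,-16.5,-133],[0,0,0.2],70],
  [[52.8,-16.5,-133],[0,0,0.2],0],
  [[52.8,-16.5,-133],[0,0,0.2],0],
  [[52.8,-16.5,-133],[0,0,0.2],0],
])

```text
time: 23.65
ee_pos: [0.4499, -0.0901, 0.0159]
tool_rot: [0.989, -0.147, 0.002, 0.0]
contact_force: [-0.0, -0.5, -0.7]
grip_width: 0.0405
```

>>> arm_command([
  [[0,0,0],[0,0,0],0],
  [[0,0,0],[0,0,0],0],
  [[0,0,5],[0,0,0],0],
  [[0,0,25],[0,0,0],0],
  [[0,0,60],[0,0,0],0],
  [[0,0,95],[0,0,0],0],
  [[5,-15,120],[0,0,7],0],
  [[15,-45,122],[0,0,14],0],
  [[25,-85,122],[0,0,21],0],
  [[35,-120,122],[0,0,28],0],
])

```text
time: 24.48
ee_pos: [0.4841, -0.2105, 0.1378]
tool_rot: [0.995, 0.101, 0.001, 0.001]
contact_force: [0.1, 0.5, -1.0]
grip_width: 0.0403
```

```bash
python3 st.py
```

```text
t 24.48 tcp [ 484.1 -210.5  137.8] psi 11.58 tilt [ 0.15 -0.08] F [ 0.1   0.49 -1.04] w 40.3 j6 0.86
```

>>> arm_command([
  [[4,-30,0],[0,0,0.7],0],
  [[8,-65,0],[0,0,0.7],0],
  [[9.2,-78.6,0],[0,0,0.7],0],
  [[9.2,-78.6,0],[0,0,0.7],0],
  [[9.2,-78.6,-15],[0,0,0.7],0],
  [[9.2,-78.6,-35],[0,0,0.7],0],
  [[9.2,-78.6,-55],[0,0,0.7],0],
  [[9.2,-78.6,-70],[0,0,0.7],0],
  [[9.2,-78.6,-76],[0,0,0.7],0],
  [[9.2,-78.6,-76],[0,0,0.7],0],
])

```text
time: 25.32
ee_pos: [0.4911, -0.2857, 0.0581]
tool_rot: [0.995, 0.104, -0.001, -0.001]
contact_force: [-0.5, 0.3, -0.3]
grip_width: 0.0404
```

>>> arm_command([
  [[0,0,0],[0,0,0],0],
  [[-4,-0.8,0],[0,0,0],0],
  [[-7,-1.5,0],[0,0,0],0],
  [[-9,-1.9,0],[0,0,0],0],
  [[-10,-2.1,0],[0,0,0],0],
  [[-11,-2.3,0],[0,0,0],0],
  [[-12,-2.5,0],[0,0,0],0],
  [[-12,-2.5,0],[0,0,0],0],
  [[-12,-2.5,0],[0,0,0],0],
  [[-12,-2.5,0],[0,0,0],0],
])

```text
time: 26.15
ee_pos: [0.4804, -0.2902, 0.0599]
tool_rot: [0.995, 0.103, 0.0, -0.0]
contact_force: [0.3, -0.6, -0.4]
grip_width: 0.0405
```

```bash
python3 look.py w19 .06 .09 bezel
```

```text
t 26.2 tcp [ 480.4 -290.2   59.8] psi 11.84 tilt [-0.  0.] F [ 0.58 -0.14 -0.82] w 40.4 j6 0.73
rail 1982 c [35. -2.] wh [29.5 26.5] ang 90.0 mean [38.9 -0.5 36.2]
fence 827 c [26.3 -0.8] wh [ 8.2 19. ] ang 0.8 mean [26.3 -1.3 59.1]
jaw 1036 c [-32.5  -0.8] wh [11.6 20. ] ang 0.5 mean [-31.5  -0.8  81.8]
bezel 8009 c [-1.9 -0.8] wh [43.8 51.5] ang 89.7 mean [ 1.2 -0.4 74.4]
```

>>> arm_command([
  [[-1,-0.2,0],[0,0,0],0],
  [[-2,-0.4,0],[0,0,0],0],
  [[-3,-0.6,0],[0,0,0],0],
  [[-4.1,-0.9,0],[0,0,0],0],
  [[-4.1,-0.9,0],[0,0,0],0],
  [[-4.1,-0.9,0],[0,0,0],0],
  [[-4.1,-0.9,0],[0,0,0],0],
  [[-4.1,-0.9,0],[0,0,0],0],
  [[-4.1,-0.9,0],[0,0,0],0],
  [[-4.1,-0.9,0],[0,0,0],0],
])

```text
time: 27.03
ee_pos: [0.4781, -0.2907, 0.0603]
tool_rot: [0.995, 0.103, 0.002, 0.0]
contact_force: [9.2, 2.8, -3.7]
grip_width: 0.0405
```

```bash
python3 look.py w20 .06 .09 bezel
```

```text
t 27.08 tcp [ 478.1 -290.7   60.3] psi 11.86 tilt [0.21 0.  ] F [ 8.59  2.42 -2.82] w 40.4 j6 0.72
rail 1987 c [37.5 -1.8] wh [26.4 29.5] ang 0.9 mean [41.2 -0.5 36.2]
fence 774 c [28.6 -0.7] wh [ 8.1 18.9] ang 1.1 mean [28.6 -1.5 59.1]
jaw 1170 c [-31.7  -0.7] wh [13.5 20.1] ang 1.0 mean [-31.   -0.8  81.8]
bezel 8118 c [-1.9 -0.6] wh [44.1 51.8] ang 89.8 mean [ 1.8 -0.1 74.8]
```

>>> arm_command([
  [[-0.4,-0.1,-2],[0,0,0],0],
  [[-0.4,-0.1,-4],[0,0,0],0],
  [[-0.4,-0.1,-7],[0,0,0],0],
  [[-0.4,-0.1,-10],[0,0,0],0],
  [[-0.4,-0.1,-13],[0,0,0],0],
  [[-0.4,-0.1,-15],[0,0,0],0],
  [[-0.4,-0.1,-17],[0,0,0],0],
  [[-0.4,-0.1,-18],[0,0,0],0],
  [[-0.4,-0.1,-18],[0,0,0],0],
  [[-0.4,-0.1,-18],[0,0,0],0],
])

```text
time: 27.92
ee_pos: [0.4787, -0.2919, 0.0438]
tool_rot: [0.995, 0.103, 0.003, 0.001]
contact_force: [9.7, 1.3, 3.5]
grip_width: 0.0406
```

```bash
python3 look.py w21 .045 .075 bezel
```

```text
t 27.97 tcp [ 478.7 -291.9   43.8] psi 11.86 tilt [ 0.33 -0.12] F [8.45 1.88 3.55] w 40.8 j6 0.72
rail 2339 c [39.1  0.7] wh [22.  22.2] ang 89.7 mean [40.9  0.7 36.2]
fence 933 c [28.3  0.2] wh [18.8  8.4] ang 90.0 mean [28.3 -0.6 59.1]
jaw 0
bezel 7830 c [-1.8 -0.8] wh [51.4 44. ] ang 0.2 mean [ 1.1  0.  58.5]
```

>>> arm_command([
  [[0,0,-1],[0,0,0],0],
  [[0,0,-1.5],[0,0,0],0],
  [[0,0,-2],[0,0,0],0],
  [[0,0,-2.5],[0,0,0],0],
  [[0,0,-3],[0,0,0],0],
  [[0,0,-3],[0,0,0],0],
  [[0,0,-3],[0,0,0],0],
  [[0,0,-3],[0,0,0],0],
  [[0,0,-3],[0,0,0],0],
  [[0,0,-3],[0,0,0],0],
])

```text
time: 28.8
ee_pos: [0.4789, -0.292, 0.0417]
tool_rot: [0.995, 0.103, 0.003, 0.001]
contact_force: [5.3, 3.9, 9.9]
grip_width: 0.0405
```

```bash
python3 st.py
```

```text
t 28.8 tcp [ 478.9 -292.    41.7] psi 11.86 tilt [ 0.34 -0.12] F [5.32 3.93 9.93] w 40.5 j6 0.72
```

Contact at the expected height of about 42 mm. Release and lift.

>>> arm_command([
  [[0,0,1],[0,0,0],0],
  [[0,0,1],[0,0,0],66],
  [[0,0,1],[0,0,0],66],
  [[0,0,1],[0,0,0],66],
  [[0,0,6],[0,0,0],66],
  [[0,0,20],[0,0,0],66],
  [[0,0,50],[0,0,0],70],
  [[0,0,85],[0,0,0],75],
  [[0,0,110],[0,0,0],85],
  [[0,0,110],[0,0,0],85],
])

```text
time: 29.63
ee_pos: [0.4787, -0.2935, 0.1561]
tool_rot: [0.995, 0.103, 0.004, 0.003]
contact_force: [1.3, -0.5, 0.9]
grip_width: 0.0851
```

```bash
python3 - <<'E'
from h import *
from st import st
snap('wrist','w22');snap('side','d22');snap('scene','s22'); st()
P,h=wcloud('w22');H,S,V=[h[...,i] for i in range(3)]
q=P-np.array([.4776,-.2914,0]);c,s=np.cos(np.radians(11.9)),np.sin(np.radians(11.9))
L=np.stack([q[...,0]*c+q[...,1]*s,-q[...,0]*s+q[...,1]*c,q[...,2]],-1);Z=L[...,2]
near=(abs(L[...,0])<.05)&(abs(L[...,1])<.03)
rect('bezel',L,(0,0,640,480),near&(H>15)&(H<35)&(S>60)&(Z>.054)&(Z<.0585)&(L[...,0]>-.028))
rect('jaw',L,(0,0,640,480),near&(Z>.0795)&(Z<.0845)&(H<30)&(S>90))
P,img=cloud('s22');h=cv2.cvtColor(img,cv2.COLOR_RGB2HSV);H,S=h[...,0],h[...,1];Z=P[...,2]
rect('stack',P,(370,195,430,255),(H>65)&(H<95)&(S>60)&(Z>.05)&(Z<.058))
rect('handle',P,(420,195,470,240),((H<8)|(H>172))&(S>150)&(Z>.0795))
a=cv2.imread('pics/w22.png')[180:470,180:460]; b=cv2.imread('pics/d22.png')[300:390,350:440]; e=cv2.imread('pics/d22.png')[145:240,240:330]; g=cv2.imread('pics/s22.png')[200:310,180:460]
r=lambda x:cv2.resize(x,(400,300),interpolation=2)
cv2.imwrite('pics/c22.png',cv2.vconcat([cv2.hconcat([r(a),r(b)]),cv2.hconcat([r(e),r(g)])]))
E
```

```text
t 29.78 tcp [ 475.6 -291.2  148.8] psi 11.84 tilt [-0.  0.] F [-0.36  0.45  0.44] w 85.0 j6 0.72
bezel 2401 c [ 0.2 -0.8] wh [50.3 41.5] ang 0.2 mean [ 0.8 -0.8 56.6]
jaw 553 c [-30.1   0. ] wh [13.  19.4] ang 0.6 mean [-29.9  -0.1  82. ]
stack 124 c [506.3 194.9] wh [53.7 45.6] ang 77.6 mean [505.9 198.4  54.4]
handle 24 c [517.5 313. ] wh [21.5 11.9] ang 79.8 mean [519.1 313.2  82.6]
```

View pics/c22.png

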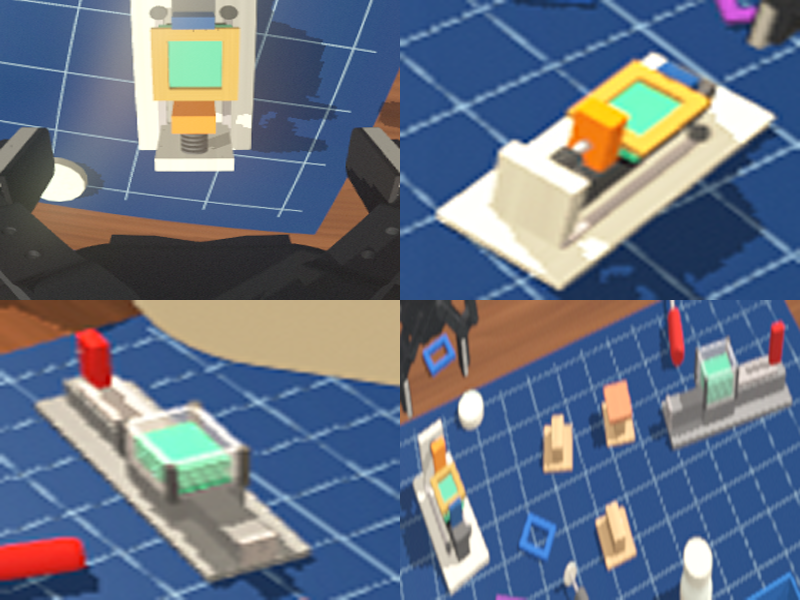

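The bezel is flat and flush on the glass against the fence. The handle is back at its start, the spares are square in the tower, and the copper plate is untouched. Handing in.

```bash
python3 -c "
from h import *
from st import st
st(); print(env.hand_in())"
```

```text
t 29.78 tcp [ 475.6 -291.2  148.8] psi 11.84 tilt [-0.  0.] F [-0.36  0.45  0.44] w 85.0 j6 0.72
the job is handed in; nothing more can be done
None
```

The stack is built in the nest (spacer, glass, bezel), and I handed the job in at 29.8 s of simulated time. The hand-in gives no verdict. I pushed one tablet out with the pusher, drew the pusher fully back, then placed each part by shoving the jaw open with it, lowering to contact and letting go.

- **Jaw:** the force on the tool stayed at about 9–10 N at each push. By the spring figures that is about 5–6 mm of opening, under the 9.5 mm limit.
- **Stack:** the bezel top measured 56.6 mm (56 expected), square within about 0.2°, 1 mm off centre across and flush with the fence. The glass top measured 50.6 mm (50 expected) when it was placed. I checked the spacer only by eye and by where it made contact, because the wrist camera saw too little of it to measure.
- **Magazine:** the pusher handle was back within about 1–2 mm of its start. The top of the spares measured 54.4 mm (54 expected), and they looked square in the tower.
- **Bystanders:** the copper plate and the felt wheel, driver and jar looked where they were at the start. I did not measure them, and the last picture did not show the pumice or all of the handpiece.
- **Disagreements:** the wrist camera's reading of where a held part sat differed by up to about 2 mm between views, so I relied on contact force for the last millimetres.

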